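# Level the inspection camera stand so that it no longer rocks

### The arm

A 7-joint arm with a two-finger parallel gripper is mounted at the origin on the work surface. World frame = base frame: x ahead of the robot, y to its left, z up, the work surface at z = 0. Lengths are in mm, angles in rad, forces in N, time in s.
With the tool pointing down it reaches from about 400 to 875 mm from the base axis. Payload 4.4 kg.
Tool frame: the origin (TCP) lies between the finger pads; the fingertips stand ctrl.finger_overhang ahead of it and the grasp point (between the pads) lies 11 mm behind it (ctrl.finger_overhang is the distance from the TCP to the fingertips, in mm); z points along the fingers, y is the direction in which the jaws open and shut (so a half turn about z gives the same grasp; the last joint's range is limited). The gripper opens to 85 mm and grips with 20 to 120 N. Pads are 22 mm wide; open, the fingers measure 114 mm over their backs; the gripper's body (76 mm by 85 mm) begins 54 mm behind the grasp point. The pads swing forward as they close: fully open they stand 13 mm farther back than shut.
Start: joints at [-1.404, 0.628, 0.038, 1.517, -0.027, 0.996, -0.02], TCP at [149.932, 632.486, 239.313] pointing down, gripper open.
Joint ranges: [-3.06, 3.06], [-0.37, 2.12], [-1.25, 1.32], [0.18, 2.47], [-1.1, 4.24], [0.23, 1.98], [-2.94, 2.94]. Speed limits (rad/s): [2.57, 2.57, 3.14, 3.14, 3.14, 3.14, 3.14].

### API

Orientations are given as [roll, pitch, yaw] about the fixed x, y, z axes, in that order (R = Rz(yaw) Ry(pitch) Rx(roll)).
In Python, from cell import ctrl gives the robot as it stands. The module is installed in compiled form; this text tells all that it offers.
- The arm moves only by the tool step_arm, never from a script. Its argument "deltas" is a list that holds one entry, the list of rows, each a list of 7 numbers: the opening, from 0 (shut) to 1 (fully open), then the shift along the world's x, y, z in mm, then the turn, a rotation vector about the world's x, y, z in rad. In form: [[[grip, tx, ty, tz, rx, ry, rz], ...]]. A call has 1 to 10 rows; each row shifts and turns the commanded pose from where the row before left it; what a row does not reach is not made up. A row lasts 1/12 s, in which the tool goes at most 41.7 mm and 7.16 degrees, less where a joint would pass 70% of its speed; a pose out of reach is approached as far as the arm can. A call is refused whole if a number of a shift passes 41.7 or a number of a turn 0.125, either way. A call with a gripper value outside its range is refused whole. The fingers move at their own pace and stop on an object; the grip force is fixed at half the most. Time passes only in rows, so rows that do not move let the fingers close. It gives the time, the measured TCP pose, the force and the opening at its end, in the units of the state.
- ctrl.read_state(): the state, without advancing time (a new reading comes with each control period).
- ctrl.get_image(name): name is "scene" or "top"; returns (picture, depth): 384x512x3 uint8, red, green, blue; 384x512 float32, mm along the optical axis (not along the pixel's ray), 0 where there is no reading.
- ctrl.camera_info(name): a dict with "intrinsics" (3x3 intrinsics, pixels), "rvec" (rotation vector, rad) and "tvec" (3), from world to camera coordinates, as OpenCV has them. Camera axes: x right, y down, z forward; pixel columns grow to the right and rows downward; lengths in mm; the calibration is good to about 2 mm. A picture is of the moment at which its call begins. camera_info takes no time and is no camera call.
- ctrl.finish_job(): hands the job in, once; it reports no verdict.
The state is a dict: "clock": time; "qpos": joint angles; "qd": joint speeds; "tau": joint torques, N m; "eef_pos": TCP position; "tool_rot": TCP orientation; "force": force on the tool from outside, world axes, zero at the start; "torque": the same for the moment, N m; "width": finger opening in mm.
Only numpy, scipy, OpenCV 4.12 (cv2) and the standard library are available. Lean on these libraries where they do the work, as an engineer would, in place of code of your own. Each camera call takes 0.05 s, during which the arm holds its last target.

### The job

The camera stand rocks sideways because the feet of its two levelling screws hang clear of the plates under them. Turn both screws down until each foot is snugly loaded, while both pads under the spine still carry weight too and the stand is upright; do not jack the stand up. Work gently, leave the stand where it stands, do not touch the camera, leave the other things alone, and let go at the end.

Things in the scene. Friction and masses are not known exactly. Their poses are not given: they have to be found in the camera images.
- stand: Inspection camera stand, about 3 kg, loose on the bench: grey cross-shaped base, 24 mm steel column at x = +60 mm. Origin: bench level under the centre of the cross. x along the spine (250 x 50 mm, top 36 mm up), y along the crossbar (304 x 44 mm, top 36 mm up), z up. A steel block (70 x 44 mm, top 50 mm up) lies on the spine at x = -75 mm. The left and right screws are alike.
- knob_left (a point): Centre, half-way up, of the round black ribbed knob (36 mm across, 24 mm tall, axis upright) of the screw at the +y end of the crossbar, 130 mm from the stand's origin and at first 68 mm above the bench; its underside 14 mm above a brass collar. Clockwise from above drives knob, screw and foot down by 1.5 mm per radian.
- knob_right (a point): The same at the -y end of the crossbar. Each screw turns free with about 0.05 N m, stays where it is left and can go down by about 7 rad. A screw alone begins to lift the stand off its pads at some 5 to 8 N of foot load; from then on its knob no longer sinks as it is turned but the crossbar rises.
- foot_left: Steel foot disc (30 mm across, 6 mm thick) on the left screw, turning with it; origin on the screw axis 7.5 mm below its underside. It first hangs 0.8 to 3 mm (not measured) above the flat steel plate under it; the plates differ in thickness. A rubber buffer in the foot gives about 1 mm per 8 to 10 N. Rubbing on the plate adds about 0.01 N m of turning resistance per newton.
- foot_right: The same under the right screw; its plate has its own thickness.
- pad_front: Fixed rubber pad under the spine at x = -105 mm of the stand (30 mm along x, 64 mm along y, 14 mm high), origin at its underside. At first the stand rests on the two pads alone and rocks sideways when an end of the crossbar is pressed with some 9 to 13 N.
- pad_rear: The same pad at x = +105 mm.
- camera: White camera housing (75 x 50 x 50 mm) with black lens on top of the column; origin at its underside. Part of the stand; delicate.
- puck: Bystander: rounded blue case 60 x 45 x 20 mm, in a corner of the cross.
- spacer: Bystander: aluminium spacer, 28 mm across, 22 mm tall, in another corner of the cross.
- driver: Bystander: screwdriver lying between the stand and the bins.
- bin_a: Bystander: open blue bin 160 x 110 x 70 mm, right of the stand.
- bin_b: Bystander: the same bin beside it.
- can: Bystander: steel can, 52 mm across, 150 mm tall, left of the stand.
- adapter: Bystander: black power adapter 90 x 55 x 28 mm in another corner of the cross.

How it is judged:
By the outcome, as a careful person would: the job done as asked, in the order asked, and still so for the second after the job is handed in, with the robot touching nothing.
It also fails if it takes over 72 s, if anything falls off the work surface, if the arm or the gripper's body presses on something with over 40 N, if the wrist force passes 120 N, or if a joint passes its speed limit or range.

## Working session

There is one attempt and no reset: what is moved stays moved. The work goes in short steps, Python scripts to look and compute and a tool call to move; the robot and the scene stay as the last step left them, time stands still between calls to the robot, and variables do not carry over. Pictures are saved under pics/ and viewed, and the job is handed in when it is done.

Besides the shell and the picture viewer there is one more tool, called after "Emit:" as a command line: name --argument value ..., lists and objects as JSON in quotes. step_arm: Moves the arm, as the interface text tells. Its arguments: {"type":"object","properties":{"deltas":{"type":"array"}},"required":["deltas"]}

```bash
mkdir -p pics
python3 - <<'E'
from cell import ctrl
import cv2,numpy as np
s=ctrl.read_state();print(s, ctrl.finger_overhang)
for n in("scene","top"):
    im,d=ctrl.get_image(n);cv2.imwrite(f"pics/{n}0.png",im[:,:,::-1]);np.savez(f"{n}0.npz",im=im,d=d)
    print(n,ctrl.camera_info(n))
E
```

```text
{'clock': 0.0, 'qpos': array([-1.40377119,  0.62932804,  0.03842237,  1.51838566, -0.02699258,
        0.9963307 , -0.01999725]), 'qd': array([-0.00085405,  0.00023945, -0.00056043, -0.00214564,  0.00065447,
        0.0003485 ,  0.00011849]), 'tau': array([ 5.90826003e-04, -5.63396752e+01,  1.22643180e+00, -1.93439984e+01,
        1.10182737e-02,  1.04752879e-02,  6.64794214e-06]), 'eef_pos': array([149.79077114, 631.85831362, 238.39481867]), 'tool_rot': array([-3.13965843e+00,  1.99338321e-05,  2.90878977e+00]), 'force': array([ 0.12830669,  0.0721312 , -0.36428261]), 'torque': array([ 0.01639818,  0.0103909 , -0.00917445]), 'width': 85.51485454289327} 8.0
scene {'intrinsics': array([[405.58436399,   0.        , 256.15646024],
       [  0.        , 405.58436399, 191.95960312],
       [  0.        ,   0.        ,   1.        ]]), 'rvec': array([ 2.05783311,  0.72674679, -0.37852565]), 'tvec': array([-404.26512374,  -95.94743828, 1469.13533762])}
top {'intrinsics': array([[360.6877758 ,   0.        , 254.59873613],
       [  0.        , 360.6877758 , 185.51675263],
       [  0.        ,   0.        ,   1.        ]]), 'rvec': array([ 2.18242865, -2.18357831,  0.04886555]), 'tvec': array([ -32.61756218,  556.93431529, 1050.39882031])}
```

View pics/scene0.png

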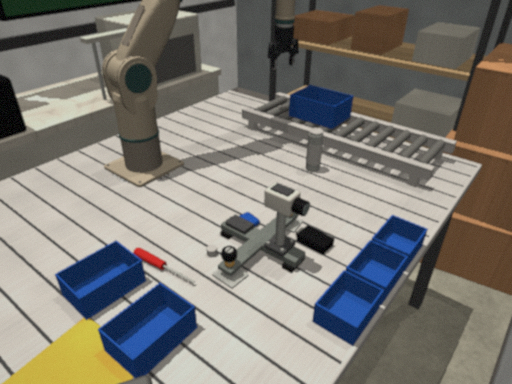

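View pics/top0.png

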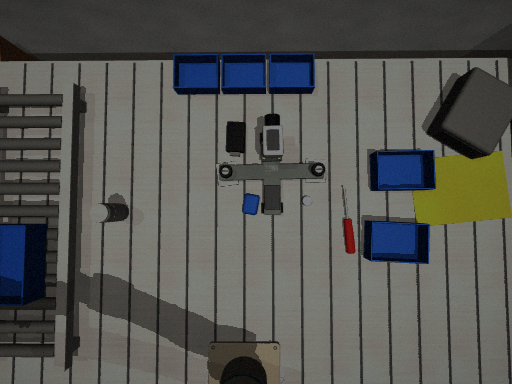

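```bash
cat > h.py <<'E'
import numpy as np,cv2
from cell import ctrl
def cam(n):
    c=ctrl.camera_info(n);R=cv2.Rodrigues(c["rvec"])[0];return c["intrinsics"],R,c["tvec"]
def ray(n,u,v,z):
    K,R,t=cam(n);o=-R.T@t;d=R.T@np.linalg.inv(K)@np.array([u,v,1.]);return o+d*(z-o[2])/d[2]
def dep(n,u,v,D):
    K,R,t=cam(n);return R.T@(np.linalg.inv(K)@np.array([u,v,1.])*D-t)
def proj(n,p):
    K,R,t=cam(n);q=K@(R@np.asarray(p,float)+t);return q[:2]/q[2]
def cloud(n,d):
    K,R,t=cam(n);h,w=d.shape;u,v=np.meshgrid(np.arange(w),np.arange(h))
    P=np.stack([(u-K[0,2])/K[0,0]*d,(v-K[1,2])/K[1,1]*d,d],-1);return (P-t)@R
E
python3 - <<'E'
from h import *
a=np.load("top0.npz");b=np.load("scene0.npz")
c=a['im'][100:225,200:365];cv2.imwrite("pics/topc.png",cv2.resize(c[:,:,::-1],None,fx=4.8,fy=4.8,interpolation=cv2.INTER_CUBIC))
c=b['im'][170:300,190:350];cv2.imwrite("pics/scc.png",cv2.resize(c[:,:,::-1],None,fx=4.6,fy=4.6,interpolation=cv2.INTER_CUBIC))
P=cloud("top",a['d'])
for u,v in[(226,171),(319,169),(272,171),(272,150),(272,205),(300,180),(235,180),(320,181)]:print(u,v,P[v,u].round(1))
np.set_printoptions(linewidth=200)
print(P[160:182,214:238,2].round().astype(int))
print(P[158:180,308:332,2].round().astype(int))
E
```

```text
226 171 [593.5  45.7  82.6]
319 169 [ 598.9 -213.    80.6]
272 171 [597.9 -83.8  37.1]
272 150 [631.8 -78.3 209.5]
272 205 [499.1 -83.   53. ]
300 180 [ 574.5 -169.1   -1.9]
235 180 [574.3  26.    4.4]
320 181 [ 570.7 -227.4    7.9]
[[ 0  3 -1  2  0  0  2  1 -3 -1 -3  4 -4  0  2  5  0  0 -2  2 -1  1  0  3]
 [ 1 -1  0 -1  4 -1  1  0 -1  0  0 -3  2 -2  0 -2 -1  1  3  9  6  4  0  2]
 [ 0  1  1  1 -1  0  1  1  3 -1  2  0  2  5  4  5  6  5  4  8  6  3  2 -2]
 [-1  2  7  0  3  7  7  9  6  5  7 10  9  5  3  6  9  7  3  9  8  6 -2  1]
 [ 2  1  6  5  8  4  6  3  5  5  6 76  8  5 10  6  8  4  6  3  3 10  3  0]
 [ 1  4  6 11  3  8 36 35 31 82 81 78 83 80 37 34 34 37 35 35 36 44 32 37]
 [-4  4  5  8  9 34 36 80 83 82 81 77 77 82 78 77 36 36 36 40 35 36 36 37]
 [ 0  0  6 10  8 38 81 82 84 82 84 81 83 80 82 78 76 36 39 38 32 39 36 36]
 [ 1  2  6  7  9 34 76 80 77 84 83 82 86 83 83 78 82 72 40 38 38 38 33 38]
 [ 4  0  4  6  5 81 80 80 83 84 84 84 87 87 81 83 82 79 35 37 37 37 34 38]
 [-3  2  0  6  8 82 80 78 84 83 83 86 82 82 82 83 81 81 64 40 36 37 37 36]
 [ 2  2  0  9  7 80 80 80 84 83 86 84 83 8
[... 2790 characters left out ...]
 81   78   83   79   80   80   79   78   40    5    5    0    2   -1    2    3   -1]
 [  34   37   34   37   38   37   38   68   74   80   79   78   79   37   39   35    5    4    1    0    1    2   -3    2]
 [  36   39   40   36   34   37   36   36   40   61   37   34   36   36   36   34    6    3    2    1    2    1    0    0]
 [  37   36   33   33   34   37   36   38   36   34   35   36   39   40   37   37    8    0    1    3    0    2    3   -2]
 [  35   36   33   32 1082   34   35   31   32   29   33   31   30   27    9    7    5    0   -5    1   -3    0   -2    1]
 [   4    5    7    7    7    5    8    8    5    4    6    6    7    2    7    5    4    0   -1    2    1    1    0    0]]
```

View pics/topc.png

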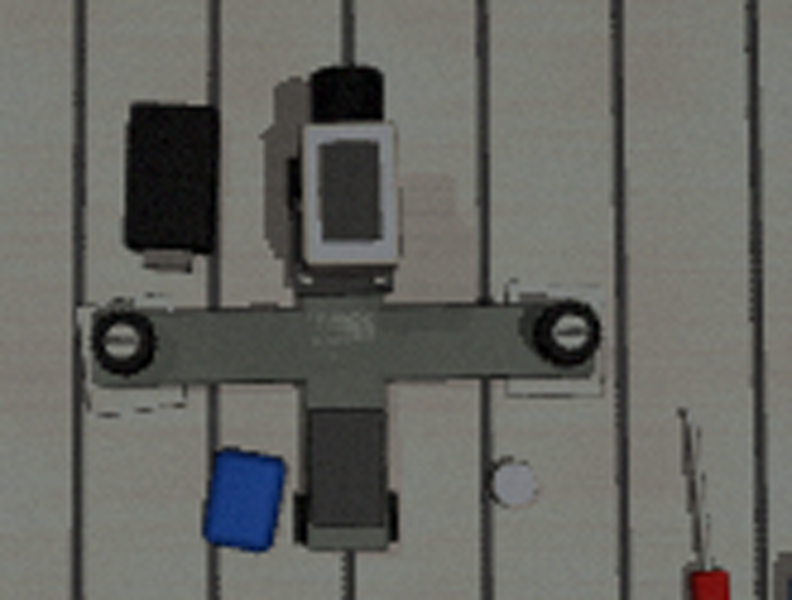

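View pics/scc.png

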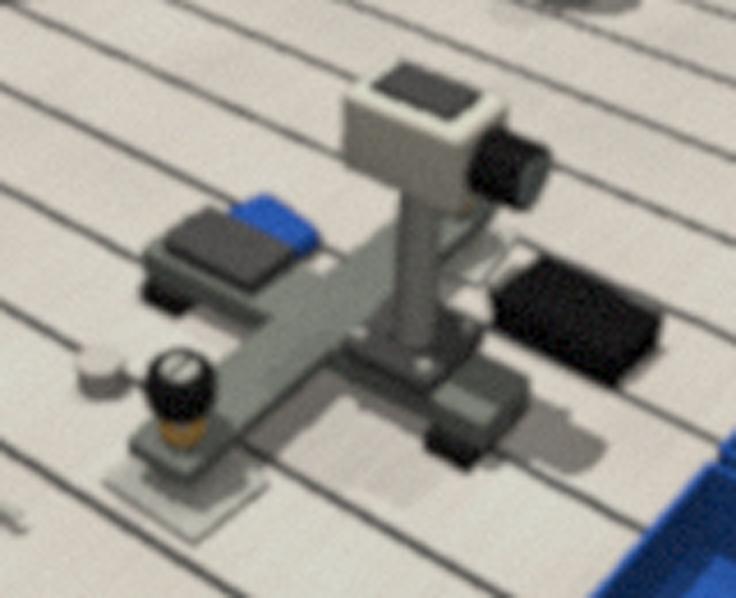

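Run:
```python
from h import *
a=np.load("top0.npz");P=cloud("top",a['d'])
bars=[]
for nm,(u,v) in dict(L=(226,171),R=(318,170)).items():
    S=P[v-14:v+15,u-14:u+15].reshape(-1,3);m=(S[:,2]>72)&(S[:,2]<100);Q=S[m]
    print(nm,len(Q),Q.mean(0).round(2),(Q[:,:2].min(0)+Q[:,:2].max(0))/2,np.ptp(Q[:,:2],axis=0))
    # contour of mask -> rays at z=80
    mm=np.zeros(a['d'].shape,np.uint8);mm[v-14:v+15,u-14:u+15]=m.reshape(29,29)
    c=max(cv2.findContours(mm,0,2)[0],key=len=='x' or cv2.contourArea);M=cv2.moments(mm,True);uv=M['m10']/M['m00'],M['m01']/M['m00']
    e=cv2.minEnclosingCircle(c);print(uv,e,ray("top",*uv,80),ray("top",*e[0],80))
    # dark ring mask grey
g=P[...,2];xy=P
w=(g>30)&(g<42)&(abs(P[...,1]+84)<170)&(abs(P[...,0]-595)<40)
print('bar',P[w].mean(0)); A=np.c_[P[w][:,:2],np.ones(w.sum())];print(np.linalg.lstsq(A,P[w][:,2],rcond=None)[0])
# bar centreline
for lo,hi in[(-190,-120),(-45,20)]:
    q=P[w&(P[...,1]>lo)&(P[...,1]<hi)];print(lo,q.mean(0), (q[:,0].min()+q[:,0].max())/2)
K,R,t=cam("top");print("camera centre",-R.T@t)
can=(g>120)&(g<180)&(P[...,1]>250);print('can',P[can].mean(0),can.sum())
```

```text
L 138 [593.97  48.43  80.85] [595.50109319  48.80530718] [36.76875258 33.74167037]
(225.08695652173913, 170.8985507246377) ((225.0, 170.8000030517578), 6.800098896026611) [594.05465353  48.51150484  80.        ] [594.33145338  48.75604951  80.        ]
R 141 [ 599.14 -209.95   80.67] [ 600.67477617 -210.37954456] [37.0258696  34.32037546]
(317.90070921985813, 168.90070921985816) ((318.0, 168.8000030517578), 6.800098896026611) [ 599.21035319 -210.05429818   80.        ] [ 599.49135657 -210.33280924   80.        ]
bar [595.06377485 -81.66047752  36.53729171]
[5.47248323e-03 7.47618945e-04 3.33418661e+01]
-190 [ 597.80751085 -154.99375746   36.64944969] 597.9330115187652
-45 [595.07608198 -12.57352747  36.62300112] 595.2179481954881
camera centre [ 492.35477707  -49.72961102 1081.52261091]
can [371.19130249 513.26017113 151.0193488 ] 1783
```

Emit:
step_arm --deltas '[[[1,10,-30,2,0,0,0],[1,20,-30,2,0,0,0],[1,24,-30,2,0,0,0],[1,24,-30,2,0,0,0],[1,24,-30,2,0,0,0],[1,24,-30,2,0,0,0],[1,24,-30,0,0,0,0],[1,24,-30,0,0,0,0],[1,24,-30,0,0,0,0],[1,24,-30,0,0,0,0]]]'

```text
clock: 0.93
eef_pos: [372.6, 330.7, 251.2]
tool_rot: [-3.141, -0.0, 2.909]
force: [0.2, 0.7, 0.5]
width: 85.4
```

Emit:
step_arm --deltas '[[[1,22,-28,0,0,0,0],[1,22,-28,0,0,0,0],[1,22,-28,0,0,0,0],[1,22,-28,0,0,0,0],[1,22,-28,0,0,0,0],[1,22,-28,0,0,0,0],[1,22,-28,0,0,0,0],[1,22,-28,0,0,0,0],[1,22,-28,0,0,0,0],[1,20,-26,0,0,0,0]]]'

```text
clock: 1.77
eef_pos: [590.8, 52.4, 251.0]
tool_rot: [-3.141, -0.0, 2.908]
force: [0.1, -0.2, 0.3]
width: 85.1
```

Run:
```python
from h import *
s=ctrl.read_state();print({k:np.round(v,3) for k,v in s.items()})
```

```text
{'clock': np.float64(1.767), 'qpos': array([-0.201,  0.534,  0.102,  1.67 , -0.064,  0.941,  1.262]), 'qd': array([ 0.59 ,  0.297,  0.007, -0.563, -0.036,  0.266,  0.591]), 'tau': array([ -2.154, -52.391,   2.184, -16.841,   0.095,  -0.153,  -0.559]), 'eef_pos': array([590.768,  52.353, 250.981]), 'tool_rot': array([-3.141, -0.   ,  2.908]), 'force': array([ 0.087, -0.19 ,  0.34 ]), 'torque': array([ 0.004, -0.058,  0.008]), 'width': np.float64(85.103)}
```

Emit:
step_arm --deltas '[[[1,3,-3,-10,0,0,0],[1,0,0,-25,0,0,0],[1,0,0,-30,0,0,0],[1,0,0,-30,0,0,0],[1,0,0,-25,0,0,0],[1,0,0,-15,0,0,0],[1,0,0,0,0,0,0],[1,0,0,0,0,0,0],[1,0,0,0,0,0,0]]]'

```text
clock: 2.52
eef_pos: [593.7, 51.7, 117.2]
tool_rot: [3.141, 0.001, 2.909]
force: [0.4, 0.3, 0.5]
width: 85.5
```

Run:
```python
from h import *
im,d=ctrl.get_image("top");np.savez("top1.npz",im=im,d=d)
cv2.imwrite("pics/top1.png",cv2.resize(im[120:220,180:310,::-1],None,fx=5.5,fy=5.5,interpolation=cv2.INTER_CUBIC))
im,d=ctrl.get_image("scene")
cv2.imwrite("pics/sc1.png",cv2.resize(im[130:300,200:360,::-1],None,fx=3.5,fy=3.5,interpolation=cv2.INTER_CUBIC))
s=ctrl.read_state();print({k:np.round(v,3) for k,v in s.items()})
```

```text
{'clock': np.float64(2.617), 'qpos': array([-0.183,  0.705,  0.079,  1.784, -0.084,  0.653,  1.281]), 'qd': array([-0.   , -0.003, -0.001,  0.004,  0.002, -0.   ,  0.001]), 'tau': array([-8.0000e-03, -5.4090e+01,  1.8970e+00, -1.3867e+01,  8.0000e-03,
        6.0000e-03, -1.0000e-03]), 'eef_pos': array([593.993,  51.603, 117.789]), 'tool_rot': array([3.141e+00, 3.000e-03, 2.909e+00]), 'force': array([-0.573, -0.517,  0.314]), 'torque': array([-0.003, -0.012, -0.04 ]), 'width': np.float64(85.615)}
```

View pics/top1.png

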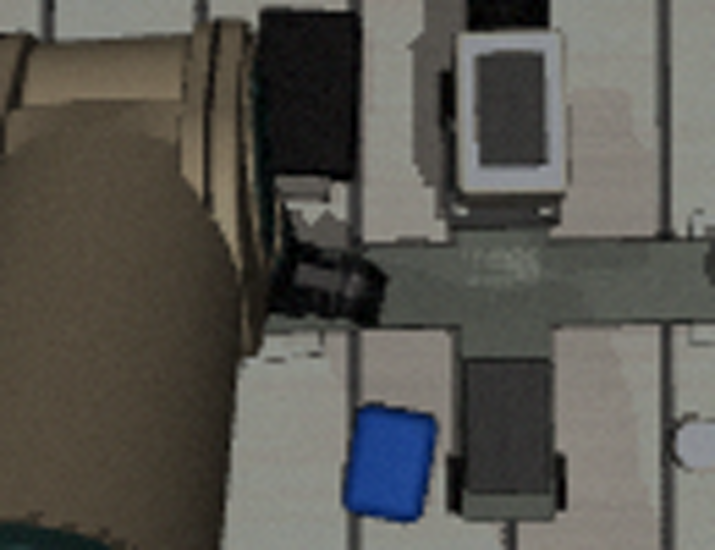

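View pics/sc1.png

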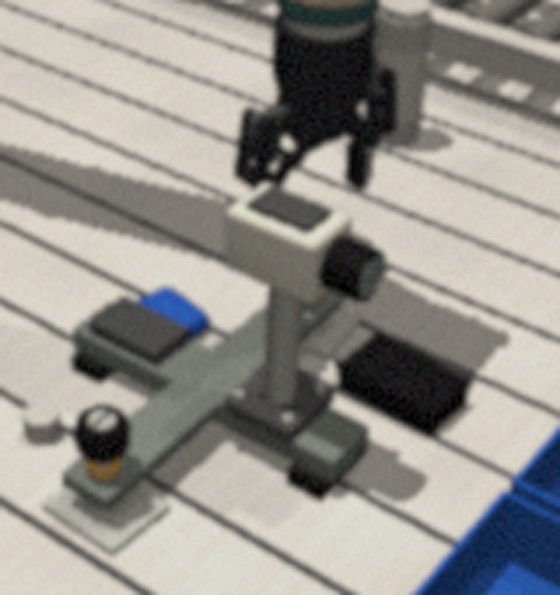

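Emit:
step_arm --deltas '[[[1,0.4,-2.7,-15,0,0,0],[1,0,0,-20,0,0,0],[1,0,0,-15,0,0,0],[0.9,0,0,-9,0,0,0],[0.7,0,0,0,0,0,0],[0.6,0,0,0,0,0,0],[0.55,0,0,0,0,0,0],[0.52,0,0,0,0,0,0],[0.52,0,0,0,0,0,0]]]'

```text
clock: 3.37
eef_pos: [594.0, 48.9, 58.3]
tool_rot: [3.141, 0.002, 2.909]
force: [0.4, 0.7, 0.2]
width: 44.5
```

```bash
cat > st.py <<'E'
from h import *
s=ctrl.read_state();print({k:np.round(s[k],3).tolist() for k in ['clock','eef_pos','tool_rot','force','torque','width']},'q7',round(s['qpos'][6],3))
E
python3 st.py
```

```text
{'clock': 3.367, 'eef_pos': [594.032, 48.874, 58.297], 'tool_rot': [3.141, 0.002, 2.909], 'force': [0.413, 0.703, 0.209], 'torque': [0.019, -0.031, -0.015], 'width': 44.538} q7 1.292
```

Emit:
step_arm --deltas '[[[0.48,0,0,0,0,0,0],[0.46,0,0,0,0,0,0],[0.46,0,0,0,0,0,0]]]'

```text
clock: 3.62
eef_pos: [593.4, 48.8, 57.5]
tool_rot: [3.141, 0.0, 2.909]
force: [0.5, -0.1, -0.3]
width: 39.1
```

Emit:
step_arm --deltas '[[[0.45,0,0,0,0,0,0],[0.45,0,0,0,0,0,0]]]'

```text
clock: 3.78
eef_pos: [593.5, 49.1, 57.4]
tool_rot: [3.141, 0.0, 2.909]
force: [-1.2, 1.2, 0.6]
width: 38.6
```

Emit:
step_arm --deltas '[[[0.44,0,0,0,0,0,0],[0.44,0,0,0,0,0,0]]]'

```text
clock: 3.95
eef_pos: [593.6, 49.4, 57.4]
tool_rot: [3.141, 0.0, 2.909]
force: [-0.1, 1.9, 1.0]
width: 37.4
```

Emit:
step_arm --deltas '[[[0.43,0,0,0,0,0,0],[0.43,0,0,0,0,0,0]]]'

```text
clock: 4.12
eef_pos: [593.7, 49.7, 57.5]
tool_rot: [3.14, 0.0, 2.909]
force: [0.6, 3.9, 1.9]
width: 36.5
```

Emit:
step_arm --deltas '[[[0.43,0.1,0.7,0,0,0,0],[0.43,0,0,0,0,0,0]]]'

```text
clock: 4.28
eef_pos: [593.7, 49.8, 57.4]
tool_rot: [3.141, 0.0, 2.909]
force: [0.9, 2.5, 0.6]
width: 36.6
```

Emit:
step_arm --deltas '[[[0.42,0,0.4,0,0,0,0],[0.42,0,0,0,0,0,0]]]'

```text
clock: 4.45
eef_pos: [593.7, 50.2, 57.4]
tool_rot: [3.141, 0.0, 2.909]
force: [0.6, 2.5, 2.5]
width: 36.3
```

Emit:
step_arm --deltas '[[[0.41,0,0,0,0,0,0],[0.41,0,0,0,0,0,0]]]'

```text
clock: 4.62
eef_pos: [593.8, 50.2, 57.5]
tool_rot: [3.141, 0.001, 2.909]
force: [1.2, 3.9, 3.8]
width: 35.6
```

```bash
python3 st.py
```

```text
{'clock': 4.617, 'eef_pos': [593.754, 50.162, 57.539], 'tool_rot': [3.141, 0.001, 2.909], 'force': [1.193, 3.906, 3.814], 'torque': [0.798, -0.184, 0.031], 'width': 35.639} q7 1.291
```

Emit:
step_arm --deltas '[[[0.4,0.2,0.6,0.3,0,0,0],[0.39,0,0,0,0,0,0],[0.39,0,0,0,0,0,0]]]'

```text
clock: 4.87
eef_pos: [593.7, 50.2, 57.7]
tool_rot: [-3.141, 0.0, 2.909]
force: [1.1, 3.5, 3.8]
width: 34.3
```

```bash
python3 st.py
```

```text
{'clock': 4.867, 'eef_pos': [593.748, 50.204, 57.718], 'tool_rot': [-3.141, 0.0, 2.909], 'force': [1.087, 3.549, 3.843], 'torque': [0.499, -0.212, 0.033], 'width': 34.271} q7 1.29
```

Emit:
step_arm --deltas '[[[0.39,0.2,0.6,0.4,0,0,0],[0.39,0,0,-0.07,0,0,-0.05],[0.39,0,0,-0.07,0,0,-0.05],[0.39,0,0,-0.08,0,0,-0.05],[0.39,0,0,-0.08,0,0,-0.05]]]'

```text
clock: 5.28
eef_pos: [593.9, 50.6, 57.5]
tool_rot: [-3.141, 0.0, 2.706]
force: [1.1, 0.9, 0.7]
width: 34.2
```

```bash
python3 st.py
```

```text
{'clock': 5.283, 'eef_pos': [593.884, 50.62, 57.483], 'tool_rot': [-3.141, 0.0, 2.706], 'force': [1.142, 0.929, 0.651], 'torque': [0.431, -0.302, 0.043], 'width': 34.19} q7 1.153
```

Emit:
step_arm --deltas '[[[0.39,0,0,-0.07,0,0,-0.05],[0.39,0,0,-0.07,0,0,-0.05],[0.39,0,0,-0.08,0,0,-0.05],[0.39,0,0,-0.08,0,0,-0.05],[0.39,0,0,0,0,0,0]]]'

```text
clock: 5.7
eef_pos: [594.1, 51.0, 57.2]
tool_rot: [-3.142, 0.001, 2.507]
force: [1.8, 2.1, -0.8]
width: 34.5
```

```bash
python3 st.py
```

```text
{'clock': 5.7, 'eef_pos': [594.112, 51.007, 57.213], 'tool_rot': [-3.142, 0.001, 2.507], 'force': [1.762, 2.103, -0.84], 'torque': [0.569, -0.475, -0.042], 'width': 34.469} q7 1.019
```

Emit:
step_arm --deltas '[[[0.39,0,0,-0.07,0,0,-0.05],[0.39,0,0,-0.07,0,0,-0.05],[0.39,0,0,-0.08,0,0,-0.05],[0.39,0,0,-0.08,0,0,-0.05]]]'

```text
clock: 6.03
eef_pos: [594.4, 51.3, 56.9]
tool_rot: [3.141, 0.0, 2.308]
force: [1.6, 3.3, -1.7]
width: 34.5
```

```bash
python3 st.py
```

```text
{'clock': 6.033, 'eef_pos': [594.36, 51.313, 56.933], 'tool_rot': [3.141, 0.0, 2.308], 'force': [1.64, 3.276, -1.674], 'torque': [0.597, -0.624, 0.09], 'width': 34.541} q7 0.884
```

```bash
cat > sa.py <<'E'
from h import *
import sys
L=[]
for i in range(int(sys.argv[1]) if len(sys.argv)>1 else 4):
    ctrl.get_image("top");s=ctrl.read_state();L.append(np.r_[s['force'],s['torque']])
L=np.array(L);print('F,T mean',L.mean(0).round(3),'Tz',L[:,5].round(3))
print({k:np.round(s[k],2).tolist() for k in ['clock','eef_pos','tool_rot','width']},'q7',round(s['qpos'][6],3),'tau7',s['tau'][6].round(4))
E
python3 sa.py 5
```

```text
F,T mean [ 3.753  2.466 -1.612  0.65  -0.766 -0.031] Tz [-0.022 -0.057 -0.057 -0.017 -0.002]
{'clock': 6.28, 'eef_pos': [594.31, 51.29, 56.98], 'tool_rot': [3.14, 0.0, 2.31], 'width': 34.14} q7 0.885 tau7 -0.019
```

Emit:
step_arm --deltas '[[[0.39,0.1,0.3,0.0,0,0,-0.05],[0.39,0,0,-0.06,0,0,-0.05],[0.39,0,0,-0.06,0,0,-0.05],[0.39,0,0,-0.08,0,0,-0.05]]]'

```text
clock: 6.62
eef_pos: [594.7, 51.5, 56.8]
tool_rot: [3.14, 0.001, 2.108]
force: [4.5, 4.0, -4.6]
width: 34.4
```

```bash
python3 st.py; python3 sa.py 5
```

```text
{'clock': 6.617, 'eef_pos': [594.684, 51.476, 56.797], 'tool_rot': [3.14, 0.001, 2.108], 'force': [4.478, 4.009, -4.574], 'torque': [0.644, -0.982, 0.091], 'width': 34.417} q7 0.747
F,T mean [ 4.512  2.774 -3.219  0.634 -1.    -0.04 ] Tz [-0.019 -0.075 -0.059 -0.06   0.015]
{'clock': 6.87, 'eef_pos': [594.65, 51.48, 56.77], 'tool_rot': [3.14, 0.0, 2.11], 'width': 34.45} q7 0.748 tau7 0.0332
```

Emit:
step_arm --deltas '[[[0.39,0.8,0.5,-0.2,0,0,0],[0.39,0,0,-0.07,0,0,-0.05],[0.39,0,0,-0.08,0,0,-0.05]]]'

```text
clock: 7.12
eef_pos: [594.9, 51.7, 56.5]
tool_rot: [3.141, -0.0, 2.007]
force: [2.8, 2.7, -2.9]
width: 34.5
```

```bash
python3 st.py
```

```text
{'clock': 7.117, 'eef_pos': [594.878, 51.656, 56.488], 'tool_rot': [3.141, -0.0, 2.007], 'force': [2.845, 2.721, -2.871], 'torque': [0.463, -0.817, 0.087], 'width': 34.461} q7 0.677
```

Emit:
step_arm --deltas '[[[0.39,0,0,-0.08,0,0,-0.05]]]'

```text
clock: 7.2
eef_pos: [595.0, 51.7, 56.4]
tool_rot: [3.141, 0.0, 1.957]
force: [4.0, 2.4, -1.7]
width: 34.6
```

```bash
python3 st.py
```

```text
{'clock': 7.2, 'eef_pos': [594.969, 51.723, 56.44], 'tool_rot': [3.141, 0.0, 1.957], 'force': [4.007, 2.375, -1.694], 'torque': [0.515, -0.823, 0.052], 'width': 34.555} q7 0.642
```

Emit:
step_arm --deltas '[[[0.39,0,0,-0.07,0,0,-0.05]]]'

```text
clock: 7.28
eef_pos: [595.1, 51.7, 56.4]
tool_rot: [3.141, 0.0, 1.907]
force: [4.2, 2.0, -3.7]
width: 34.4
```

```bash
python3 st.py
```

```text
{'clock': 7.283, 'eef_pos': [595.082, 51.697, 56.357], 'tool_rot': [3.141, 0.0, 1.907], 'force': [4.193, 2.011, -3.67], 'torque': [0.523, -0.896, 0.085], 'width': 34.404} q7 0.607
```

Emit:
step_arm --deltas '[[[0.39,0,0,-0.08,0,0,-0.05]]]'

```text
clock: 7.37
eef_pos: [595.2, 51.8, 56.3]
tool_rot: [3.141, 0.0, 1.857]
force: [4.0, 2.1, -2.0]
width: 34.3
```

```bash
python3 st.py
```

```text
{'clock': 7.367, 'eef_pos': [595.171, 51.787, 56.302], 'tool_rot': [3.141, 0.0, 1.857], 'force': [4.0, 2.119, -1.971], 'torque': [0.467, -0.942, 0.07], 'width': 34.346} q7 0.573
```

Emit:
step_arm --deltas '[[[0.39,1.0,0.5,-0.4,0,0,0],[0.39,0,0,-0.08,0,0,-0.05]]]'

```text
clock: 7.53
eef_pos: [595.4, 51.9, 56.1]
tool_rot: [-3.141, -0.0, 1.81]
force: [2.1, 2.3, 1.6]
width: 34.2
```

```bash
python3 st.py
```

```text
{'clock': 7.533, 'eef_pos': [595.361, 51.863, 56.122], 'tool_rot': [-3.141, -0.0, 1.81], 'force': [2.078, 2.263, 1.634], 'torque': [0.326, -0.43, 0.05], 'width': 34.242} q7 0.539
```

Emit:
step_arm --deltas '[[[0.39,0.1,0,-0.07,0,0,-0.05]]]'

```text
clock: 7.62
eef_pos: [595.4, 51.9, 56.0]
tool_rot: [-3.141, -0.0, 1.758]
force: [2.1, 1.6, 1.7]
width: 34.5
```

```bash
python3 st.py
```

```text
{'clock': 7.617, 'eef_pos': [595.444, 51.886, 56.023], 'tool_rot': [-3.141, -0.0, 1.758], 'force': [2.072, 1.59, 1.651], 'torque': [0.25, -0.418, 0.044], 'width': 34.542} q7 0.503
```

Emit:
step_arm --deltas '[[[0.39,0.1,0,-0.08,0,0,-0.05]]]'

```text
clock: 7.7
eef_pos: [595.6, 51.9, 56.0]
tool_rot: [-3.141, -0.0, 1.708]
force: [0.8, 1.2, 1.5]
width: 34.4
```

```bash
python3 st.py
```

```text
{'clock': 7.7, 'eef_pos': [595.605, 51.884, 56.003], 'tool_rot': [-3.141, -0.0, 1.708], 'force': [0.774, 1.222, 1.501], 'torque': [0.261, -0.386, 0.028], 'width': 34.426} q7 0.467
```

Emit:
step_arm --deltas '[[[0.39,0.1,0,-0.07,0,0,-0.05]]]'

```text
clock: 7.78
eef_pos: [595.7, 51.9, 55.9]
tool_rot: [-3.141, 0.0, 1.658]
force: [2.0, 1.4, 1.7]
width: 34.7
```

```bash
python3 st.py
```

```text
{'clock': 7.783, 'eef_pos': [595.68, 51.877, 55.907], 'tool_rot': [-3.141, 0.0, 1.658], 'force': [1.951, 1.406, 1.721], 'torque': [0.27, -0.492, 0.053], 'width': 34.747} q7 0.432
```

Emit:
step_arm --deltas '[[[0.39,0.1,0,-0.08,0,0,-0.05]]]'

```text
clock: 7.87
eef_pos: [595.8, 51.8, 55.9]
tool_rot: [-3.141, 0.0, 1.608]
force: [1.5, 1.1, 1.8]
width: 34.5
```

```bash
python3 st.py
```

```text
{'clock': 7.867, 'eef_pos': [595.838, 51.842, 55.876], 'tool_rot': [-3.141, 0.0, 1.608], 'force': [1.466, 1.143, 1.758], 'torque': [0.271, -0.441, 0.025], 'width': 34.536} q7 0.396
```

Emit:
step_arm --deltas '[[[0.39,0.1,0,-0.05,0,0,-0.05]]]'

```text
clock: 7.95
eef_pos: [595.9, 51.9, 55.8]
tool_rot: [-3.141, 0.0, 1.558]
force: [1.5, 2.1, 2.4]
width: 34.2
```

```bash
python3 st.py
```

```text
{'clock': 7.95, 'eef_pos': [595.921, 51.872, 55.811], 'tool_rot': [-3.141, 0.0, 1.558], 'force': [1.541, 2.142, 2.385], 'torque': [0.27, -0.432, 0.067], 'width': 34.209} q7 0.361
```

Emit:
step_arm --deltas '[[[0.39,0.1,0,-0.05,0,0,-0.05]]]'

```text
clock: 8.03
eef_pos: [596.0, 51.9, 55.7]
tool_rot: [-3.141, 0.0, 1.508]
force: [1.7, 1.2, 1.6]
width: 34.5
```

```bash
python3 st.py
```

```text
{'clock': 8.033, 'eef_pos': [596.025, 51.884, 55.749], 'tool_rot': [-3.141, 0.0, 1.508], 'force': [1.657, 1.22, 1.564], 'torque': [0.282, -0.417, 0.073], 'width': 34.481} q7 0.325
```

Emit:
step_arm --deltas '[[[0.39,0.1,0,-0.07,0,0,-0.05]]]'

```text
clock: 8.12
eef_pos: [596.1, 51.9, 55.7]
tool_rot: [-3.141, 0.0, 1.458]
force: [2.3, 1.3, 1.7]
width: 34.4
```

```bash
python3 st.py
```

```text
{'clock': 8.117, 'eef_pos': [596.124, 51.854, 55.689], 'tool_rot': [-3.141, 0.0, 1.458], 'force': [2.251, 1.284, 1.671], 'torque': [0.201, -0.454, 0.062], 'width': 34.379} q7 0.289
```

Emit:
step_arm --deltas '[[[0.39,0.1,0,-0.07,0,0,-0.05]]]'

```text
clock: 8.2
eef_pos: [596.2, 51.9, 55.6]
tool_rot: [-3.141, 0.0, 1.408]
force: [1.3, 0.9, 1.0]
width: 34.4
```

```bash
python3 st.py
```

```text
{'clock': 8.2, 'eef_pos': [596.219, 51.86, 55.625], 'tool_rot': [-3.141, 0.0, 1.408], 'force': [1.263, 0.91, 0.991], 'torque': [0.169, -0.406, 0.105], 'width': 34.44} q7 0.252
```

Emit:
step_arm --deltas '[[[0.39,0.1,0,-0.08,0,0,-0.05]]]'

```text
clock: 8.28
eef_pos: [596.3, 51.8, 55.6]
tool_rot: [-3.141, 0.0, 1.358]
force: [1.8, 0.5, 1.7]
width: 34.3
```

```bash
python3 st.py
```

```text
{'clock': 8.283, 'eef_pos': [596.349, 51.811, 55.582], 'tool_rot': [-3.141, 0.0, 1.358], 'force': [1.799, 0.474, 1.7], 'torque': [0.239, -0.371, 0.076], 'width': 34.348} q7 0.216
```

Emit:
step_arm --deltas '[[[0.39,0.1,0,-0.08,0,0,-0.05]]]'

```text
clock: 8.37
eef_pos: [596.4, 51.8, 55.5]
tool_rot: [-3.141, 0.0, 1.308]
force: [1.1, 1.2, 1.9]
width: 34.5
```

```bash
python3 st.py
```

```text
{'clock': 8.367, 'eef_pos': [596.449, 51.82, 55.531], 'tool_rot': [-3.141, 0.0, 1.308], 'force': [1.06, 1.197, 1.908], 'torque': [0.181, -0.426, 0.043], 'width': 34.535} q7 0.18
```

Emit:
step_arm --deltas '[[[0.39,0.1,-0.04,-0.08,0,0,-0.05]]]'

```text
clock: 8.45
eef_pos: [596.6, 51.7, 55.5]
tool_rot: [-3.141, 0.0, 1.258]
force: [2.0, 1.1, 2.7]
width: 34.6
```

```bash
python3 st.py
```

```text
{'clock': 8.45, 'eef_pos': [596.555, 51.749, 55.46], 'tool_rot': [-3.141, 0.0, 1.258], 'force': [2.028, 1.141, 2.718], 'torque': [0.236, -0.407, 0.063], 'width': 34.567} q7 0.143
```

Emit:
step_arm --deltas '[[[0.39,0.1,-0.04,-0.08,0,0,-0.05]]]'

```text
clock: 8.53
eef_pos: [596.6, 51.7, 55.4]
tool_rot: [-3.141, 0.0, 1.208]
force: [1.0, 0.8, 3.3]
width: 34.4
```

```bash
python3 st.py
```

```text
{'clock': 8.533, 'eef_pos': [596.617, 51.711, 55.42], 'tool_rot': [-3.141, 0.0, 1.208], 'force': [0.953, 0.777, 3.288], 'torque': [0.168, -0.37, 0.072], 'width': 34.422} q7 0.106
```

Emit:
step_arm --deltas '[[[0.39,0.1,-0.04,-0.08,0,0,-0.05]]]'

```text
clock: 8.62
eef_pos: [596.8, 51.7, 55.4]
tool_rot: [-3.141, 0.0, 1.158]
force: [1.5, 1.5, 3.3]
width: 34.8
```

```bash
python3 st.py
```

```text
{'clock': 8.617, 'eef_pos': [596.77, 51.657, 55.375], 'tool_rot': [-3.141, 0.0, 1.158], 'force': [1.537, 1.524, 3.328], 'torque': [0.204, -0.346, 0.029], 'width': 34.753} q7 0.069
```

Emit:
step_arm --deltas '[[[0.39,0.1,-0.04,-0.08,0,0,-0.05]]]'

```text
clock: 8.7
eef_pos: [596.9, 51.6, 55.3]
tool_rot: [-3.141, 0.0, 1.108]
force: [2.8, 1.8, 3.4]
width: 34.5
```

```bash
python3 st.py
```

```text
{'clock': 8.7, 'eef_pos': [596.864, 51.599, 55.34], 'tool_rot': [-3.141, 0.0, 1.108], 'force': [2.835, 1.818, 3.417], 'torque': [0.198, -0.297, 0.084], 'width': 34.481} q7 0.032
```

```bash
cat > st.py <<'E'
from h import *
s=ctrl.read_state();print(s['clock'].round(2) if hasattr(s['clock'],'round') else s['clock'],'p',np.round(s['eef_pos'],2),'yaw',round(s['tool_rot'][2],3),'F',s['force'].round(1),'T',s['torque'].round(3),'w',round(s['width'],2),'q7',round(s['qpos'][6],3),'tau7',round(s['tau'][6],4))
E
python3 sa.py 4
```

```text
F,T mean [ 0.961  1.007  4.42   0.133 -0.188 -0.088] Tz [-0.079 -0.09  -0.089 -0.095]
{'clock': 8.9, 'eef_pos': [596.84, 51.64, 55.22], 'tool_rot': [-3.14, 0.0, 1.11], 'width': 34.43} q7 0.034 tau7 0.0605
```

Emit:
step_arm --deltas '[[[0.39,0,0,0.2,0,0,0.05]]]'

```text
clock: 8.98
eef_pos: [596.8, 51.7, 55.3]
tool_rot: [-3.141, 0.001, 1.16]
force: [-0.1, 0.6, 4.7]
width: 34.5
```

```bash
python3 st.py
```

```text
8.9833 p [596.76  51.67  55.3 ] yaw 1.16 F [-0.1  0.6  4.7] T [ 0.113 -0.137 -0.125] w 34.49 q7 0.071 tau7 -0.7109
```

Emit:
step_arm --deltas '[[[0.39,-0.1,0.04,0.07,0,0,0.05]]]'

```text
clock: 9.07
eef_pos: [596.7, 51.8, 55.3]
tool_rot: [-3.141, 0.0, 1.212]
force: [0.5, 0.6, 3.8]
width: 34.6
```

```bash
python3 st.py
```

```text
9.0667 p [596.66  51.78  55.33] yaw 1.212 F [0.5 0.6 3.8] T [ 0.074 -0.191 -0.108] w 34.62 q7 0.109 tau7 -0.4177
```

Emit:
step_arm --deltas '[[[0.39,-0.1,0.04,0.07,0,0,0.05]]]'

```text
clock: 9.15
eef_pos: [596.5, 51.8, 55.4]
tool_rot: [-3.141, 0.0, 1.263]
force: [0.1, 0.7, 4.3]
width: 34.5
```

```bash
python3 st.py
```

```text
9.15 p [596.53  51.78  55.38] yaw 1.263 F [0.1 0.7 4.3] T [ 0.069 -0.25  -0.047] w 34.54 q7 0.146 tau7 -0.3778
```

Emit:
step_arm --deltas '[[[0.39,-0.1,0.04,0.07,0,0,0.05]]]'

```text
clock: 9.23
eef_pos: [596.5, 51.8, 55.5]
tool_rot: [-3.141, 0.0, 1.313]
force: [1.0, 1.3, 4.7]
width: 34.6
```

```bash
python3 st.py
```

```text
9.2333 p [596.47  51.83  55.46] yaw 1.313 F [1.  1.3 4.7] T [ 0.029 -0.219 -0.076] w 34.6 q7 0.183 tau7 -0.3752
```

Emit:
step_arm --deltas '[[[0.39,-0.1,0.04,0.07,0,0,0.05]]]'

```text
clock: 9.32
eef_pos: [596.4, 51.8, 55.5]
tool_rot: [-3.141, 0.0, 1.363]
force: [1.4, 0.1, 4.5]
width: 34.3
```

```bash
python3 st.py
```

```text
9.3167 p [596.35  51.82  55.51] yaw 1.363 F [1.4 0.1 4.5] T [ 0.082 -0.196 -0.034] w 34.3 q7 0.22 tau7 -0.3749
```

Emit:
step_arm --deltas '[[[0.39,-0.1,0.04,0.07,0,0,0.05]]]'

```text
clock: 9.4
eef_pos: [596.3, 51.9, 55.6]
tool_rot: [-3.141, 0.0, 1.413]
force: [0.3, 0.8, 3.6]
width: 34.4
```

```bash
python3 st.py
```

```text
9.4 p [596.26  51.86  55.58] yaw 1.413 F [0.3 0.8 3.6] T [ 0.096 -0.204 -0.06 ] w 34.4 q7 0.256 tau7 -0.3751
```

Emit:
step_arm --deltas '[[[0.39,-0.1,0.04,0.07,0,0,0.05]]]'

```text
clock: 9.48
eef_pos: [596.1, 51.9, 55.6]
tool_rot: [-3.141, 0.0, 1.463]
force: [0.4, 0.2, 3.6]
width: 34.7
```

```bash
python3 st.py
```

```text
9.4833 p [596.15  51.92  55.63] yaw 1.463 F [0.4 0.2 3.6] T [ 0.026 -0.215 -0.062] w 34.68 q7 0.292 tau7 -0.3754
```

Emit:
step_arm --deltas '[[[0.39,-0.1,0.04,0.07,0,0,0.05]]]'

```text
clock: 9.57
eef_pos: [596.0, 51.9, 55.7]
tool_rot: [-3.141, 0.0, 1.513]
force: [0.4, 1.1, 3.5]
width: 34.2
```

```bash
python3 st.py
```

```text
9.5667 p [596.03  51.89  55.69] yaw 1.513 F [0.4 1.1 3.5] T [ 0.076 -0.194 -0.114] w 34.2 q7 0.328 tau7 -0.3757
```

Emit:
step_arm --deltas '[[[0.39,0.1,0.1,0.25,0,0,-0.05],[0.39,0.1,-0.03,-0.07,0,0,-0.05]]]'

```text
clock: 9.73
eef_pos: [596.3, 51.8, 55.6]
tool_rot: [-3.141, 0.0, 1.408]
force: [0.0, 0.8, 2.6]
width: 34.3
```

```bash
python3 st.py
```

```text
9.7333 p [596.26  51.84  55.62] yaw 1.408 F [0.  0.8 2.6] T [ 0.06  -0.376  0.091] w 34.26 q7 0.253 tau7 0.4473
```

Emit:
step_arm --deltas '[[[0.39,0.1,-0.03,-0.07,0,0,-0.05]]]'

```text
clock: 9.82
eef_pos: [596.3, 51.8, 55.6]
tool_rot: [-3.141, 0.001, 1.358]
force: [2.1, 0.4, 2.1]
width: 34.4
```

```bash
python3 st.py
```

```text
9.8167 p [596.34  51.8   55.56] yaw 1.358 F [2.1 0.4 2.1] T [-0.002 -0.31   0.093] w 34.39 q7 0.216 tau7 0.3762
```

Emit:
step_arm --deltas '[[[0.39,0.1,-0.03,-0.08,0,0,-0.05]]]'

```text
clock: 9.9
eef_pos: [596.5, 51.8, 55.5]
tool_rot: [-3.141, 0.001, 1.308]
force: [0.7, 0.3, 1.7]
width: 34.5
```

```bash
python3 st.py
```

```text
9.9 p [596.47  51.83  55.5 ] yaw 1.308 F [0.7 0.3 1.7] T [ 0.021 -0.272  0.098] w 34.49 q7 0.18 tau7 0.371
```

Emit:
step_arm --deltas '[[[0.39,0.1,-0.03,-0.07,0,0,-0.05]]]'

```text
clock: 9.98
eef_pos: [596.6, 51.8, 55.5]
tool_rot: [-3.141, 0.001, 1.258]
force: [0.1, -0.0, 2.4]
width: 34.5
```

```bash
python3 st.py
```

```text
9.9833 p [596.57  51.78  55.47] yaw 1.258 F [ 0.1 -0.   2.4] T [-0.009 -0.257  0.125] w 34.49 q7 0.143 tau7 0.3708
```

Emit:
step_arm --deltas '[[[0.39,0.1,-0.03,-0.08,0,0,-0.05]]]'

```text
clock: 10.07
eef_pos: [596.7, 51.7, 55.4]
tool_rot: [-3.141, 0.001, 1.208]
force: [0.9, 0.2, 2.9]
width: 34.2
```

```bash
python3 st.py
```

```text
10.0667 p [596.69  51.73  55.43] yaw 1.208 F [0.9 0.2 2.9] T [-0.034 -0.256  0.093] w 34.18 q7 0.106 tau7 0.3704
```

Emit:
step_arm --deltas '[[[0.39,0.1,-0.04,-0.07,0,0,-0.05]]]'

```text
clock: 10.15
eef_pos: [596.8, 51.6, 55.4]
tool_rot: [-3.141, 0.001, 1.158]
force: [1.1, -0.5, 3.3]
width: 34.7
```

```bash
python3 st.py
```

```text
10.15 p [596.78  51.64  55.37] yaw 1.158 F [ 1.1 -0.5  3.3] T [-0.066 -0.201  0.103] w 34.74 q7 0.069 tau7 0.3708
```

Emit:
step_arm --deltas '[[[0.39,0.1,-0.04,-0.08,0,0,-0.05]]]'

```text
clock: 10.23
eef_pos: [596.9, 51.6, 55.3]
tool_rot: [-3.141, 0.001, 1.108]
force: [1.2, -0.2, 2.8]
width: 34.3
```

```bash
python3 st.py
```

```text
10.2333 p [596.87  51.59  55.32] yaw 1.108 F [ 1.2 -0.2  2.8] T [ 0.007 -0.231  0.15 ] w 34.33 q7 0.032 tau7 0.3712
```

Emit:
step_arm --deltas '[[[0.39,0.1,-0.04,-0.07,0,0,-0.05]]]'

```text
clock: 10.32
eef_pos: [597.0, 51.6, 55.3]
tool_rot: [-3.141, 0.001, 1.058]
force: [0.3, 0.2, 3.6]
width: 34.5
```

```bash
python3 st.py
```

```text
10.3167 p [596.96  51.57  55.29] yaw 1.058 F [0.3 0.2 3.6] T [ 0.034 -0.129  0.078] w 34.54 q7 -0.005 tau7 0.3723
```

Emit:
step_arm --deltas '[[[0.39,0,0,0.3,0,0,0],[0.39,0,0,0,0,0,0],[0.39,0,0,0,0,0,0]]]'

```text
clock: 10.57
eef_pos: [597.0, 51.6, 55.4]
tool_rot: [-3.141, 0.001, 1.06]
force: [1.0, -1.0, 2.5]
width: 34.8
```

```bash
python3 sa.py 4
```

```text
F,T mean [ 0.632 -1.498  1.628 -0.415 -0.08   0.014] Tz [ 0.033 -0.036 -0.016  0.076]
{'clock': 10.77, 'eef_pos': [596.94, 51.53, 55.35], 'tool_rot': [-3.14, 0.0, 1.06], 'width': 34.21} q7 -0.005 tau7 -0.0385
```

Emit:
step_arm --deltas '[[[0.39,0,0,0.3,0,0,0],[0.39,0,0,0,0,0,0],[0.39,0,0,0,0,0,0]]]'

```text
clock: 11.02
eef_pos: [597.0, 51.6, 55.5]
tool_rot: [-3.142, 0.001, 1.059]
force: [0.2, -4.2, -1.3]
width: 34.5
```

```bash
python3 sa.py 4
```

```text
F,T mean [-0.161 -4.517 -0.911 -0.884  0.013  0.053] Tz [0.028 0.075 0.034 0.074]
{'clock': 11.22, 'eef_pos': [596.98, 51.61, 55.56], 'tool_rot': [-3.14, 0.0, 1.06], 'width': 34.56} q7 -0.006 tau7 -0.0574
```

Emit:
step_arm --deltas '[[[0.39,0,-0.8,-0.15,0,0,0],[0.39,0,0,0,0,0,0],[0.4,0,0,0,0,0,0],[0.4,0,0,0,0,0,0]]]'

```text
clock: 11.55
eef_pos: [597.0, 51.6, 55.6]
tool_rot: [-3.141, 0.0, 1.059]
force: [-1.6, -3.2, -0.4]
width: 34.7
```

```bash
python3 sa.py 3
```

```text
F,T mean [-1.342 -2.978  0.021 -0.752  0.191 -0.007] Tz [-0.025  0.004  0.002]
{'clock': 11.7, 'eef_pos': [596.99, 51.59, 55.54], 'tool_rot': [-3.14, 0.0, 1.06], 'width': 34.41} q7 -0.005 tau7 0.0106
```

Emit:
step_arm --deltas '[[[0.39,-0.1,-0.6,0.07,0,0,0.05],[0.39,-0.1,0.04,0.08,0,0,0.05],[0.39,0,0,0,0,0,0],[0.39,0.05,-0.02,-0.03,0,0,-0.025],[0.39,0.05,-0.02,-0.03,0,0,-0.025]]]'

```text
clock: 12.12
eef_pos: [597.0, 51.6, 55.7]
tool_rot: [-3.141, -0.001, 1.106]
force: [-1.9, -0.5, -0.1]
width: 34.8
```

```bash
python3 st.py
```

```text
12.1167 p [596.97  51.61  55.65] yaw 1.106 F [-1.9 -0.5 -0.1] T [-0.327  0.262  0.061] w 34.79 q7 0.031 tau7 0.1929
```

Emit:
step_arm --deltas '[[[0.39,0.05,-0.02,-0.03,0,0,-0.02]]]'

```text
clock: 12.2
eef_pos: [597.0, 51.6, 55.6]
tool_rot: [-3.141, -0.0, 1.086]
force: [-0.9, -1.7, -0.9]
width: 34.5
```

```bash
python3 st.py
```

```text
12.2 p [596.99  51.57  55.58] yaw 1.086 F [-0.9 -1.7 -0.9] T [-0.21   0.395  0.092] w 34.52 q7 0.017 tau7 0.0662
```

Emit:
step_arm --deltas '[[[0.39,0.05,-0.02,-0.03,0,0,-0.02]]]'

```text
clock: 12.28
eef_pos: [597.1, 51.5, 55.6]
tool_rot: [-3.141, -0.0, 1.067]
force: [-1.3, -0.4, -0.5]
width: 34.5
```

```bash
python3 st.py
```

```text
12.2833 p [597.05  51.51  55.57] yaw 1.067 F [-1.3 -0.4 -0.5] T [-0.215  0.41   0.112] w 34.55 q7 0.002 tau7 0.0925
```

Emit:
step_arm --deltas '[[[0.39,0.05,-0.02,-0.03,0,0,-0.02]]]'

```text
clock: 12.37
eef_pos: [597.1, 51.5, 55.5]
tool_rot: [-3.141, -0.0, 1.047]
force: [-2.1, -0.9, 0.3]
width: 34.5
```

```bash
python3 st.py
```

```text
12.3667 p [597.07  51.51  55.54] yaw 1.047 F [-2.1 -0.9  0.3] T [-0.077  0.431  0.07 ] w 34.54 q7 -0.013 tau7 0.101
```

Emit:
step_arm --deltas '[[[0.39,0.05,-0.02,-0.03,0,0,-0.02]]]'

```text
clock: 12.45
eef_pos: [597.2, 51.4, 55.5]
tool_rot: [-3.141, -0.0, 1.027]
force: [-2.9, -0.4, 0.3]
width: 34.0
```

```bash
python3 st.py
```

```text
12.45 p [597.15  51.44  55.55] yaw 1.027 F [-2.9 -0.4  0.3] T [-0.037  0.466  0.097] w 34.04 q7 -0.028 tau7 0.1035
```

Emit:
step_arm --deltas '[[[0.39,-0.6,0,0.07,0,0,0.05],[0.39,-0.1,0.04,0.08,0,0,0.04],[0.39,0,0,0,0,0,0],[0.41,0,0,0,0,0,0],[0.41,0,0,0,0,0,0]]]'

```text
clock: 12.87
eef_pos: [596.9, 51.5, 55.7]
tool_rot: [-3.141, -0.001, 1.118]
force: [-0.4, 0.6, -1.8]
width: 35.1
```

```bash
python3 sa.py 3
```

```text
F,T mean [-0.384  0.452 -1.68   0.251  0.136  0.013] Tz [ 0.017  0.049 -0.027]
{'clock': 13.02, 'eef_pos': [596.9, 51.44, 55.7], 'tool_rot': [-3.14, -0.0, 1.12], 'width': 35.13} q7 0.042 tau7 0.0011
```

Forces are near zero; open gradually and withdraw.

Emit:
step_arm --deltas '[[[0.42,0,0,-0.1,0,0,0],[0.44,0,0,0,0,0,0],[0.46,0,0,0,0,0,0],[0.5,0,0,0,0,0,0],[0.6,0,0,0,0,0,0],[0.75,0,0,0,0,0,0],[0.8,0,0,0,0,0,0],[0.8,0,0,2,0,0,0],[0.8,0,0,15,0,0,0],[0.8,0,0,30,0,0,0]]]'

```text
clock: 13.85
eef_pos: [594.2, 51.1, 100.4]
tool_rot: [-3.136, 0.003, 1.119]
force: [0.7, 0.3, 0.2]
width: 68.5
```

Emit:
step_arm --deltas '[[[0.8,0,0,40,0,0,0],[0.8,0,0,40,0,0,0.1],[0.8,0,0,40,0,0,0.12],[0.8,-20,0,20,0,0,0.12],[0.8,-30,-10,0,0,0,0.12],[0.8,-30,-10,0,0,0,0.12],[0.8,-30,-20,0,0,0,0.12],[0.8,-30,-30,0,0,0,0.12],[0.8,-20,-30,0,0,0,0.12],[0.8,0,-30,0,0,0,0.12]]]'

```text
clock: 14.68
eef_pos: [432.1, -78.9, 242.8]
tool_rot: [-3.14, -0.004, 2.185]
force: [-0.2, 0.0, 0.9]
width: 68.2
```

```bash
cat > tilt.py <<'E'
from h import *
import sys
# per-image slope of crossbar & knob heights
d0=np.load("top0.npz")['d'];P0=cloud("top",d0)
def meas(d):
    P=cloud("top",d);g=P[...,2]
    w=(g>30)&(g<43)&(P[...,1]>-250)&(P[...,1]<90)&(abs(P[...,0]-596+ (P[...,1]+81)*.02)<17)
    A=np.c_[P[w][:,:2]-[596,-81],np.ones(w.sum())];c=np.linalg.lstsq(A,P[w][:,2],rcond=None)[0]
    kz=[]
    for y in(49.,-210.):
        S=P[(abs(P[...,1]-y)<22)&(abs(P[...,0]-597)<22)&(g>72)&(g<95)]
        kz+=[S[:,2].mean() if len(S) else 0,*(S[:,:2].mean(0) if len(S) else (0,0)),len(S)]
    return np.r_[c*[1e3,1e3,1],w.sum(),kz]
print('before',meas(d0).round(2))
n=int(sys.argv[1]);L=[]
for i in range(n):
    im,d=ctrl.get_image("top");L.append(meas(d))
L=np.array(L);print('mean',L.mean(0).round(2));print('sem',(L.std(0)/np.sqrt(n)).round(2))
cv2.imwrite(sys.argv[2],im[:,:,::-1]);print(ctrl.read_state()['clock'],ctrl.read_state()['eef_pos'],ctrl.read_state()['tool_rot'],ctrl.read_state()['qpos'])
E
python3 tilt.py 6 pics/t2.png
```

```text
before [ 8.1100e+00  6.4000e-01  3.6650e+01  9.7200e+02  8.0850e+01  5.9397e+02
  4.8430e+01  1.3800e+02  8.0710e+01  5.9900e+02 -2.0993e+02  1.4000e+02]
mean [   1.08    2.24   36.66  971.     78.65  594.04   48.2   134.     80.54
  599.13 -210.05  139.33]
sem [1.59 0.37 0.02 0.47 0.05 0.06 0.02 0.41 0.06 0.05 0.04 0.45]
14.9833 [437.57723602 -77.72849532 242.66085903] [ 3.14124817e+00 -3.49156010e-04  2.17891605e+00] [-0.23832784  0.36413789  0.4720628   2.06744289 -0.23772212  0.76115641
  0.98861416]
```

View pics/t2.png

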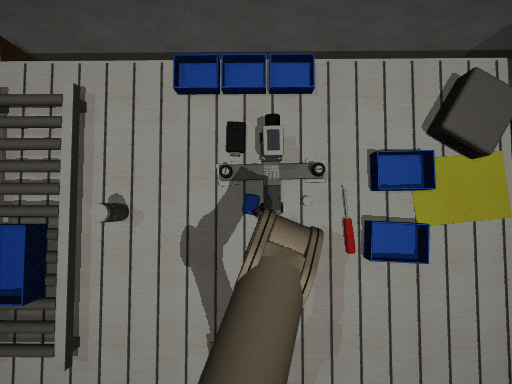

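Emit:
step_arm --deltas '[[[0.8,0,-30,0,0,0,0],[0.8,0,-35,0,0,0,0],[0.8,10,-35,0,0,0,0],[0.8,25,-20,0,0,0,0],[0.8,30,-11,0,0,0,0],[0.8,35,0,0,0,0,0],[0.8,35,0,0,0,0,0],[0.8,25,0,0,0,0,0],[0.8,0,0,0,0,0,0],[0.8,0,0,0,0,0,0]]]'

```text
clock: 15.82
eef_pos: [598.5, -207.2, 241.3]
tool_rot: [-3.14, -0.001, 2.183]
force: [-0.6, -0.6, -0.2]
width: 68.3
```

```bash
python3 st.py
```

```text
15.8167 p [ 598.54 -207.15  241.27] yaw 2.183 F [-0.6 -0.6 -0.2] T [ 0.036  0.052 -0.015] w 68.32 q7 1.174 tau7 -0.0288
```

Emit:
step_arm --deltas '[[[0.8,2.5,-2.4,-15,0,0,0],[0.8,0,0,-30,0,0,0],[0.8,0,0,-35,0,0,0],[0.8,0,0,-30,0,0,0],[0.8,0,0,-15,0,0,0],[0.8,0,0,0,0,0,0],[0.8,0,0,0,0,0,0]]]'

```text
clock: 16.4
eef_pos: [598.7, -211.3, 117.4]
tool_rot: [-3.14, -0.002, 2.179]
force: [0.5, 0.3, 0.9]
width: 68.0
```

```bash
python3 st.py
```

```text
16.4 p [ 598.66 -211.33  117.37] yaw 2.179 F [0.5 0.3 0.9] T [-0.038  0.003  0.005] w 68.05 q7 1.239 tau7 0.0132
```

Emit:
step_arm --deltas '[[[0.8,2,1.7,-15,0,0,0],[0.8,0,0,-20,0,0,0],[0.8,0,0,-16,0,0,0],[0.7,0,0,-8,0,0,0],[0.6,0,0,0,0,0,0],[0.52,0,0,0,0,0,0],[0.48,0,0,0,0,0,0],[0.46,0,0,0,0,0,0],[0.45,0,0,0,0,0,0]]]'

```text
clock: 17.15
eef_pos: [602.4, -210.7, 59.8]
tool_rot: [3.141, 0.002, 2.179]
force: [0.3, 0.1, -1.1]
width: 38.7
```

```bash
python3 sa.py 2
```

```text
F,T mean [ 0.217 -0.901  0.22  -0.01   0.003  0.004] Tz [-0.017  0.026]
{'clock': 17.25, 'eef_pos': [602.12, -210.43, 59.32], 'tool_rot': [3.14, 0.0, 2.18], 'width': 38.59} q7 1.265 tau7 -0.0007
```

Emit:
step_arm --deltas '[[[0.45,-1.0,0.8,-1.5,0,0,0],[0.44,0,0,0,0,0,0],[0.44,0,0,0,0,0,0]]]'

```text
clock: 17.5
eef_pos: [600.6, -209.3, 57.0]
tool_rot: [-3.141, -0.0, 2.179]
force: [-0.9, -0.2, -0.6]
width: 37.6
```

```bash
python3 sa.py 2
```

```text
F,T mean [ 0.729 -0.013 -0.019  0.011  0.002 -0.013] Tz [-0.007 -0.018]
{'clock': 17.6, 'eef_pos': [600.7, -209.43, 57.06], 'tool_rot': [-3.14, -0.0, 2.18], 'width': 37.82} q7 1.266 tau7 0.0
```

Emit:
step_arm --deltas '[[[0.43,0,0,0,0,0,0],[0.43,0,0,0,0,0,0]]]'

```text
clock: 17.77
eef_pos: [600.6, -209.6, 57.1]
tool_rot: [-3.141, -0.0, 2.179]
force: [0.1, -0.4, 0.4]
width: 36.6
```

```bash
python3 sa.py 2
```

```text
F,T mean [-0.119  0.111 -0.258 -0.066  0.051  0.004] Tz [-0.015  0.023]
{'clock': 17.87, 'eef_pos': [600.65, -209.53, 57.12], 'tool_rot': [-3.14, -0.0, 2.18], 'width': 36.79} q7 1.266 tau7 0.0011
```

Well centred. Continue closing.

Emit:
step_arm --deltas '[[[0.42,0,0,0,0,0,0],[0.41,0,0,0,0,0,0],[0.41,0,0,0,0,0,0]]]'

```text
clock: 18.12
eef_pos: [600.4, -209.8, 57.2]
tool_rot: [-3.141, -0.0, 2.178]
force: [-2.4, -1.5, 1.0]
width: 35.3
```

```bash
python3 sa.py 2
```

```text
F,T mean [-1.821 -1.359  1.254 -0.213  0.392  0.016] Tz [ 0.046 -0.014]
{'clock': 18.22, 'eef_pos': [600.39, -209.78, 57.19], 'tool_rot': [-3.14, -0.0, 2.18], 'width': 35.22} q7 1.266 tau7 -0.0039
```

Emit:
step_arm --deltas '[[[0.4,0,0,0,0,0,0],[0.39,0,0,0,0,0,0],[0.39,0,0,0,0,0,0]]]'

```text
clock: 18.47
eef_pos: [600.4, -209.8, 57.3]
tool_rot: [-3.141, -0.0, 2.178]
force: [-2.9, -1.0, 2.6]
width: 34.5
```

```bash
python3 sa.py 3
```

```text
F,T mean [-3.443 -1.451  3.988 -0.332  0.709  0.024] Tz [0.03  0.031 0.012]
{'clock': 18.62, 'eef_pos': [600.44, -209.86, 57.27], 'tool_rot': [-3.14, 0.0, 2.18], 'width': 34.31} q7 1.266 tau7 -0.0072
```

Emit:
step_arm --deltas '[[[0.39,-0.7,-0.3,0.5,0,0,0],[0.39,0,0,-0.07,0,0,-0.05],[0.39,0,0,-0.08,0,0,-0.05],[0.39,0,0,-0.07,0,0,-0.05]]]'

```text
clock: 18.95
eef_pos: [600.5, -209.7, 57.2]
tool_rot: [3.141, 0.0, 2.027]
force: [-0.9, -1.0, -0.2]
width: 34.0
```

```bash
python3 st.py
```

```text
18.95 p [ 600.46 -209.67   57.2 ] yaw 2.027 F [-0.9 -1.  -0.2] T [-0.31   0.471  0.009] w 34.03 q7 1.156 tau7 0.4125
```

Emit:
step_arm --deltas '[[[0.39,0,0,-0.08,0,0,-0.05]]]'

```text
clock: 19.03
eef_pos: [600.5, -209.7, 57.1]
tool_rot: [3.141, 0.0, 1.977]
force: [-0.4, -0.9, 0.2]
width: 34.6
```

```bash
python3 st.py
```

```text
19.0333 p [ 600.48 -209.67   57.14] yaw 1.977 F [-0.4 -0.9  0.2] T [-0.345  0.398  0.041] w 34.62 q7 1.12 tau7 0.4113
```

Emit:
step_arm --deltas '[[[0.39,0,0,-0.07,0,0,-0.05]]]'

```text
clock: 19.12
eef_pos: [600.5, -209.7, 57.1]
tool_rot: [3.141, 0.0, 1.927]
force: [-0.0, -2.2, 0.2]
width: 34.3
```

```bash
python3 st.py
```

```text
19.1167 p [ 600.51 -209.66   57.08] yaw 1.927 F [-0.  -2.2  0.2] T [-0.318  0.439  0.036] w 34.28 q7 1.083 tau7 0.4126
```

Emit:
step_arm --deltas '[[[0.39,0,0,-0.08,0,0,-0.05]]]'

```text
clock: 19.2
eef_pos: [600.5, -209.6, 57.0]
tool_rot: [3.141, 0.0, 1.877]
force: [-0.6, -2.1, 0.3]
width: 34.3
```

```bash
python3 st.py
```

```text
19.2 p [ 600.54 -209.62   56.98] yaw 1.877 F [-0.6 -2.1  0.3] T [-0.357  0.424 -0.007] w 34.3 q7 1.046 tau7 0.414
```

Emit:
step_arm --deltas '[[[0.39,0,-0.4,-0.07,0,0,-0.05]]]'

```text
clock: 19.28
eef_pos: [600.6, -209.7, 56.9]
tool_rot: [3.141, -0.0, 1.827]
force: [-0.6, -0.2, 0.9]
width: 34.4
```

```bash
python3 st.py
```

```text
19.2833 p [ 600.59 -209.72   56.91] yaw 1.827 F [-0.6 -0.2  0.9] T [-0.096  0.383  0.08 ] w 34.38 q7 1.01 tau7 0.4063
```

Emit:
step_arm --deltas '[[[0.39,0,0,-0.08,0,0,-0.05]]]'

```text
clock: 19.37
eef_pos: [600.6, -209.7, 56.8]
tool_rot: [3.141, -0.0, 1.777]
force: [-0.7, -0.8, 0.4]
width: 34.5
```

```bash
python3 st.py
```

```text
19.3667 p [ 600.62 -209.66   56.82] yaw 1.777 F [-0.7 -0.8  0.4] T [-0.202  0.432  0.047] w 34.5 q7 0.973 tau7 0.421
```

Emit:
step_arm --deltas '[[[0.39,0,0,-0.07,0,0,-0.05]]]'

```text
clock: 19.45
eef_pos: [600.7, -209.6, 56.7]
tool_rot: [3.141, -0.0, 1.727]
force: [-1.1, -0.3, 0.8]
width: 34.3
```

```bash
python3 st.py
```

```text
19.45 p [ 600.66 -209.62   56.73] yaw 1.727 F [-1.1 -0.3  0.8] T [-0.26   0.462  0.01 ] w 34.35 q7 0.936 tau7 0.4194
```

Emit:
step_arm --deltas '[[[0.39,0,0,-0.08,0,0,-0.05]]]'

```text
clock: 19.53
eef_pos: [600.7, -209.6, 56.7]
tool_rot: [3.141, -0.0, 1.677]
force: [-0.4, -0.7, 0.2]
width: 34.4
```

```bash
python3 st.py
```

```text
19.5333 p [ 600.72 -209.65   56.69] yaw 1.677 F [-0.4 -0.7  0.2] T [-0.232  0.452  0.025] w 34.41 q7 0.899 tau7 0.4205
```

Emit:
step_arm --deltas '[[[0.39,0,0,-0.08,0,0,-0.05]]]'

```text
clock: 19.62
eef_pos: [600.7, -209.6, 56.6]
tool_rot: [3.141, -0.0, 1.627]
force: [-0.2, -1.9, 0.8]
width: 34.2
```

```bash
python3 st.py
```

```text
19.6167 p [ 600.73 -209.61   56.6 ] yaw 1.627 F [-0.2 -1.9  0.8] T [-0.225  0.446  0.104] w 34.2 q7 0.861 tau7 0.4223
```

Emit:
step_arm --deltas '[[[0.39,0,0,-0.07,0,0,-0.05]]]'

```text
clock: 19.7
eef_pos: [600.8, -209.6, 56.5]
tool_rot: [3.141, -0.0, 1.577]
force: [-0.9, -0.6, 0.9]
width: 34.5
```

```bash
python3 st.py
```

```text
19.7 p [ 600.78 -209.59   56.54] yaw 1.577 F [-0.9 -0.6  0.9] T [-0.193  0.389  0.019] w 34.54 q7 0.824 tau7 0.4243
```

Emit:
step_arm --deltas '[[[0.39,0,-0.1,-0.07,0,0,-0.05]]]'

```text
clock: 19.78
eef_pos: [600.8, -209.6, 56.5]
tool_rot: [3.141, -0.0, 1.527]
force: [-0.2, -0.6, 0.2]
width: 34.6
```

```bash
python3 st.py
```

```text
19.7833 p [ 600.78 -209.65   56.47] yaw 1.527 F [-0.2 -0.6  0.2] T [-0.146  0.459  0.058] w 34.56 q7 0.786 tau7 0.4239
```

Emit:
step_arm --deltas '[[[0.39,0,0,-0.08,0,0,-0.05]]]'

```text
clock: 19.87
eef_pos: [600.8, -209.6, 56.4]
tool_rot: [3.141, -0.0, 1.477]
force: [-0.1, -1.2, 1.1]
width: 35.0
```

```bash
python3 st.py
```

```text
19.8667 p [ 600.83 -209.62   56.4 ] yaw 1.477 F [-0.1 -1.2  1.1] T [-0.135  0.452  0.027] w 35.0 q7 0.748 tau7 0.4287
```

Emit:
step_arm --deltas '[[[0.39,0,0,-0.07,0,0,-0.05]]]'

```text
clock: 19.95
eef_pos: [600.8, -209.6, 56.3]
tool_rot: [3.141, -0.0, 1.427]
force: [-0.4, -0.7, 0.4]
width: 34.6
```

```bash
python3 st.py
```

```text
19.95 p [ 600.85 -209.61   56.31] yaw 1.427 F [-0.4 -0.7  0.4] T [-0.171  0.369  0.042] w 34.56 q7 0.71 tau7 0.4301
```

Emit:
step_arm --deltas '[[[0.39,0,0,-0.08,0,0,-0.05]]]'

```text
clock: 20.03
eef_pos: [600.9, -209.6, 56.3]
tool_rot: [3.141, -0.001, 1.377]
force: [-0.3, -0.8, 0.7]
width: 34.7
```

```bash
python3 st.py
```

```text
20.0333 p [ 600.92 -209.6    56.28] yaw 1.377 F [-0.3 -0.8  0.7] T [-0.113  0.409  0.049] w 34.74 q7 0.672 tau7 0.4317
```

Emit:
step_arm --deltas '[[[0.39,0,0,-0.07,0,0,-0.05]]]'

```text
clock: 20.12
eef_pos: [600.9, -209.6, 56.2]
tool_rot: [3.141, -0.001, 1.327]
force: [-0.0, -0.2, 0.5]
width: 34.1
```

```bash
python3 st.py
```

```text
20.1167 p [ 600.91 -209.63   56.19] yaw 1.327 F [-0.  -0.2  0.5] T [-0.114  0.388  0.07 ] w 34.09 q7 0.633 tau7 0.434
```

Emit:
step_arm --deltas '[[[0.39,0,0,-0.08,0,0,-0.05]]]'

```text
clock: 20.2
eef_pos: [601.0, -209.6, 56.1]
tool_rot: [3.141, -0.001, 1.277]
force: [-0.1, -0.1, 0.6]
width: 34.8
```

```bash
python3 st.py
```

```text
20.2 p [ 600.97 -209.58   56.1 ] yaw 1.277 F [-0.1 -0.1  0.6] T [-0.133  0.416  0.086] w 34.75 q7 0.595 tau7 0.436
```

Emit:
step_arm --deltas '[[[0.39,0,0,-0.07,0,0,-0.05]]]'

```text
clock: 20.28
eef_pos: [601.0, -209.6, 56.1]
tool_rot: [3.14, -0.001, 1.228]
force: [-0.4, -1.9, 1.2]
width: 34.7
```

```bash
python3 st.py
```

```text
20.2833 p [ 601.02 -209.59   56.06] yaw 1.228 F [-0.4 -1.9  1.2] T [-0.079  0.377  0.078] w 34.69 q7 0.556 tau7 0.4382
```

Emit:
step_arm --deltas '[[[0.39,0,0,-0.08,0,0,-0.05]]]'

```text
clock: 20.37
eef_pos: [601.1, -209.6, 56.0]
tool_rot: [3.14, -0.001, 1.178]
force: [0.1, -1.5, 0.8]
width: 34.4
```

```bash
python3 st.py
```

```text
20.3667 p [ 601.05 -209.63   55.98] yaw 1.178 F [ 0.1 -1.5  0.8] T [-0.031  0.328  0.074] w 34.42 q7 0.517 tau7 0.4401
```

Emit:
step_arm --deltas '[[[0.39,0,0,-0.07,0,0,-0.05]]]'

```text
clock: 20.45
eef_pos: [601.1, -209.6, 55.9]
tool_rot: [3.14, -0.001, 1.128]
force: [0.5, -0.8, 1.0]
width: 34.7
```

```bash
python3 st.py
```

```text
20.45 p [ 601.11 -209.62   55.95] yaw 1.128 F [ 0.5 -0.8  1. ] T [-0.064  0.306  0.001] w 34.69 q7 0.478 tau7 0.4424
```

Emit:
step_arm --deltas '[[[0.39,0,0,-0.08,0,0,-0.05]]]'

```text
clock: 20.53
eef_pos: [601.1, -209.6, 55.8]
tool_rot: [3.14, -0.001, 1.078]
force: [-0.3, -0.2, 1.1]
width: 34.6
```

```bash
python3 st.py
```

```text
20.5333 p [ 601.11 -209.63   55.83] yaw 1.078 F [-0.3 -0.2  1.1] T [0.01  0.309 0.062] w 34.59 q7 0.439 tau7 0.4445
```

Emit:
step_arm --deltas '[[[0.39,0,0,-0.07,0,0,-0.05]]]'

```text
clock: 20.62
eef_pos: [601.1, -209.6, 55.8]
tool_rot: [3.14, -0.001, 1.028]
force: [1.3, -1.4, 0.1]
width: 34.3
```

```bash
python3 st.py
```

```text
20.6167 p [ 601.14 -209.65   55.79] yaw 1.028 F [ 1.3 -1.4  0.1] T [-0.024  0.313  0.094] w 34.32 q7 0.4 tau7 0.4469
```

Emit:
step_arm --deltas '[[[0.39,0,0,-0.07,0,0,-0.05]]]'

```text
clock: 20.7
eef_pos: [601.2, -209.6, 55.7]
tool_rot: [3.14, -0.001, 0.978]
force: [0.6, -0.8, 0.6]
width: 34.4
```

```bash
python3 st.py
```

```text
20.7 p [ 601.17 -209.64   55.73] yaw 0.978 F [ 0.6 -0.8  0.6] T [0.01  0.307 0.066] w 34.41 q7 0.36 tau7 0.4491
```

Emit:
step_arm --deltas '[[[0.39,0,0,-0.07,0,0,-0.05]]]'

```text
clock: 20.78
eef_pos: [601.2, -209.7, 55.6]
tool_rot: [3.14, -0.001, 0.928]
force: [0.4, -0.7, -0.1]
width: 34.4
```

```bash
python3 st.py
```

```text
20.7833 p [ 601.21 -209.67   55.65] yaw 0.928 F [ 0.4 -0.7 -0.1] T [0.063 0.3   0.036] w 34.4 q7 0.32 tau7 0.4513
```

Emit:
step_arm --deltas '[[[0.39,0,0,-0.07,0,0,-0.05]]]'

```text
clock: 20.87
eef_pos: [601.3, -209.7, 55.6]
tool_rot: [3.14, -0.001, 0.878]
force: [0.6, -1.7, 0.7]
width: 34.5
```

```bash
python3 st.py
```

```text
20.8667 p [ 601.26 -209.67   55.58] yaw 0.878 F [ 0.6 -1.7  0.7] T [0.013 0.334 0.045] w 34.47 q7 0.281 tau7 0.4535
```

Emit:
step_arm --deltas '[[[0.39,0,0,-0.07,0,0,-0.05]]]'

```text
clock: 20.95
eef_pos: [601.3, -209.7, 55.5]
tool_rot: [3.14, -0.001, 0.828]
force: [-0.0, -1.2, 1.1]
width: 34.6
```

```bash
python3 st.py
```

```text
20.95 p [ 601.29 -209.7    55.53] yaw 0.828 F [-0.  -1.2  1.1] T [-0.048  0.214  0.079] w 34.65 q7 0.24 tau7 0.4531
```

Emit:
step_arm --deltas '[[[0.39,0,0,-0.07,0,0,-0.05]]]'

```text
clock: 21.03
eef_pos: [601.3, -209.7, 55.5]
tool_rot: [3.14, -0.001, 0.778]
force: [1.1, -1.4, 1.1]
width: 34.5
```

```bash
python3 st.py
```

```text
21.0333 p [ 601.33 -209.71   55.49] yaw 0.778 F [ 1.1 -1.4  1.1] T [0.023 0.213 0.066] w 34.52 q7 0.2 tau7 0.452
```

Emit:
step_arm --deltas '[[[0.39,0,0,-0.07,0,0,-0.05]]]'

```text
clock: 21.12
eef_pos: [601.4, -209.7, 55.4]
tool_rot: [3.14, -0.001, 0.728]
force: [0.8, -0.4, 1.7]
width: 34.5
```

```bash
python3 st.py
```

```text
21.1167 p [ 601.37 -209.71   55.44] yaw 0.728 F [ 0.8 -0.4  1.7] T [0.027 0.158 0.058] w 34.51 q7 0.16 tau7 0.4514
```

Emit:
step_arm --deltas '[[[0.39,0,0,-0.07,0,0,-0.05]]]'

```text
clock: 21.2
eef_pos: [601.4, -209.8, 55.4]
tool_rot: [3.14, -0.001, 0.678]
force: [-0.3, -1.6, 0.9]
width: 34.3
```

```bash
python3 st.py
```

```text
21.2 p [ 601.39 -209.76   55.38] yaw 0.678 F [-0.3 -1.6  0.9] T [-0.055  0.098  0.089] w 34.34 q7 0.119 tau7 0.4512
```

Emit:
step_arm --deltas '[[[0.39,0,0,-0.05,0,0,-0.05]]]'

```text
clock: 21.28
eef_pos: [601.4, -209.8, 55.3]
tool_rot: [3.14, -0.002, 0.628]
force: [0.5, -0.2, 0.6]
width: 34.4
```

```bash
python3 st.py
```

```text
21.2833 p [ 601.42 -209.76   55.34] yaw 0.628 F [ 0.5 -0.2  0.6] T [-0.046  0.102  0.059] w 34.37 q7 0.078 tau7 0.4516
```

Emit:
step_arm --deltas '[[[0.39,0,-0.1,-0.05,0,0,-0.05]]]'

```text
clock: 21.37
eef_pos: [601.4, -209.8, 55.3]
tool_rot: [3.14, -0.002, 0.578]
force: [-0.2, -1.1, 1.2]
width: 34.0
```

```bash
python3 st.py
```

```text
21.3667 p [ 601.44 -209.81   55.27] yaw 0.578 F [-0.2 -1.1  1.2] T [-0.04   0.149  0.079] w 33.98 q7 0.037 tau7 0.4489
```

Emit:
step_arm --deltas '[[[0.39,0,0,-0.05,0,0,-0.05]]]'

```text
clock: 21.45
eef_pos: [601.5, -209.8, 55.2]
tool_rot: [3.141, -0.002, 0.528]
force: [0.6, -1.3, 1.4]
width: 34.7
```

```bash
python3 st.py
```

```text
21.45 p [ 601.47 -209.83   55.21] yaw 0.528 F [ 0.6 -1.3  1.4] T [-0.025  0.073  0.092] w 34.66 q7 -0.004 tau7 0.4505
```

Emit:
step_arm --deltas '[[[0.39,0,0,-0.05,0,0,-0.05]]]'

```text
clock: 21.53
eef_pos: [601.5, -209.8, 55.2]
tool_rot: [3.14, -0.002, 0.478]
force: [0.4, -1.1, 0.6]
width: 34.4
```

```bash
python3 st.py
```

```text
21.5333 p [ 601.5  -209.85   55.17] yaw 0.478 F [ 0.4 -1.1  0.6] T [-0.047  0.083  0.055] w 34.45 q7 -0.045 tau7 0.4483
```

Emit:
step_arm --deltas '[[[0.39,0,0,-0.05,0,0,-0.03]]]'

```text
clock: 21.62
eef_pos: [601.5, -209.9, 55.1]
tool_rot: [3.141, -0.002, 0.448]
force: [1.9, -0.6, 1.2]
width: 34.4
```

```bash
python3 st.py
```

```text
21.6167 p [ 601.47 -209.85   55.13] yaw 0.448 F [ 1.9 -0.6  1.2] T [-0.005 -0.047  0.093] w 34.4 q7 -0.07 tau7 0.071
```

Emit:
step_arm --deltas '[[[0.39,0,-0.1,-0.03,0,0,-0.03]]]'

```text
clock: 21.7
eef_pos: [601.5, -209.9, 55.2]
tool_rot: [3.141, -0.002, 0.418]
force: [2.4, -0.9, 0.6]
width: 34.7
```

```bash
python3 st.py
```

```text
21.7 p [ 601.49 -209.9    55.15] yaw 0.418 F [ 2.4 -0.9  0.6] T [ 0.021 -0.248  0.095] w 34.68 q7 -0.094 tau7 0.214
```

Emit:
step_arm --deltas '[[[0.39,0,0,-0.03,0,0,-0.03]]]'

```text
clock: 21.78
eef_pos: [601.5, -209.9, 55.1]
tool_rot: [3.141, -0.002, 0.388]
force: [2.2, -0.8, 0.3]
width: 34.7
```

```bash
python3 st.py
```

```text
21.7833 p [ 601.48 -209.94   55.13] yaw 0.388 F [ 2.2 -0.8  0.3] T [-0.004 -0.312  0.053] w 34.75 q7 -0.12 tau7 0.2428
```

Emit:
step_arm --deltas '[[[0.39,0,0,0,0,0,0],[0.41,0,0,0,0,0,0],[0.41,0,0,0,0,0,0]]]'

```text
clock: 22.03
eef_pos: [601.4, -209.9, 55.0]
tool_rot: [3.141, -0.002, 0.39]
force: [4.9, -0.2, -3.1]
width: 35.3
```

```bash
python3 sa.py 2
```

```text
F,T mean [ 5.425 -0.628 -2.497  0.052 -0.995 -0.059] Tz [-0.086 -0.031]
{'clock': 22.13, 'eef_pos': [601.39, -209.91, 55.05], 'tool_rot': [3.14, -0.0, 0.39], 'width': 35.12} q7 -0.118 tau7 0.0418
```

Relieve the side force, then release and look at tilt.

Emit:
step_arm --deltas '[[[0.41,0.9,0,-0.2,0,0,0],[0.42,0,0,0,0,0,0],[0.43,0,0,0,0,0,0],[0.45,0,0,0,0,0,0],[0.5,0,0,0,0,0,0],[0.6,0,0,0,0,0,0],[0.75,0,0,0,0,0,0],[0.8,0,0,2,0,0,0],[0.8,0,0,15,0,0,0],[0.8,0,0,30,0,0,0]]]'

```text
clock: 22.97
eef_pos: [598.9, -209.2, 100.1]
tool_rot: [-3.137, 0.004, 0.389]
force: [0.4, 0.6, 0.8]
width: 68.3
```

Emit:
step_arm --deltas '[[[0.8,0,0,40,0,0,0],[0.8,0,0,40,0,0,0.1],[0.8,0,0,40,0,0,0.12],[0.8,-20,0,20,0,0,0.12],[0.8,-30,10,0,0,0,0.12],[0.8,-30,10,0,0,0,0.12],[0.8,-30,20,0,0,0,0.12],[0.8,-30,30,0,0,0,0.12],[0.8,-20,30,0,0,0,0.12],[0.8,0,30,0,0,0,0.12]]]'

```text
clock: 23.8
eef_pos: [436.2, -80.7, 242.8]
tool_rot: [-3.139, -0.002, 1.45]
force: [0.5, 0.5, -1.2]
width: 68.2
```

```bash
python3 tilt.py 12 pics/t3.png
```

```text
before [ 8.1100e+00  6.4000e-01  3.6650e+01  9.7200e+02  8.0850e+01  5.9397e+02
  4.8430e+01  1.3800e+02  8.0710e+01  5.9900e+02 -2.0993e+02  1.4000e+02]
mean [ 1.9000e+00  1.0000e-01  3.6570e+01  9.6850e+02  7.8450e+01  5.9406e+02
  4.8350e+01  1.3358e+02  7.8200e+01  5.9914e+02 -2.0991e+02  1.3833e+02]
sem [1.67 0.21 0.02 0.81 0.03 0.02 0.02 0.25 0.03 0.02 0.04 0.27]
24.4 [441.49631336 -81.76437815 241.84175471] [-3.14136897e+00  5.26188218e-04  1.44725679e+00] [-0.42996076  0.43220218  0.77166413  2.06218731 -0.41645508  0.8048852
  0.46764762]
```

View pics/t3.png

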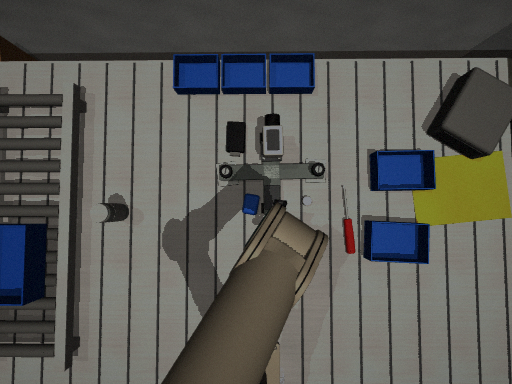

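```bash
python3 - <<'E'
from h import *
im,d=ctrl.get_image("scene")
cv2.imwrite("pics/sc9.png",cv2.resize(im[130:300,190:350,::-1],None,fx=3.5,fy=3.5,interpolation=cv2.INTER_CUBIC))
E
python3 st.py
```

```text
24.45 p [441.48 -81.51 241.83] yaw 1.448 F [-0.5  0.4  0.2] T [-0.041  0.022  0.002] w 68.59 q7 0.468 tau7 -0.0011
```

View pics/sc9.png

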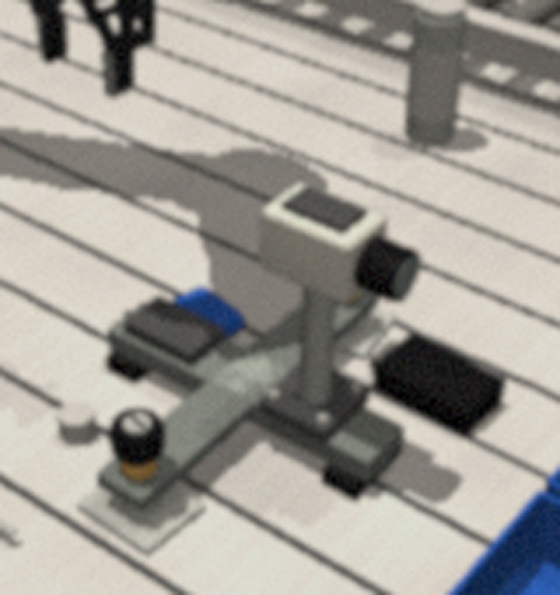

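The scene picture shows the stand upright on its plates, with the right knob lowered (about 138, 435 in the crop). The bystanders have not moved, and the gripper is clear of everything (top left of the crop). I'm handing the job in.

```bash
python3 -c "
from cell import ctrl
print(ctrl.finish_job())"
```

```text
the job is handed in; nothing more can be done
None
```

I turned both screws down by about 1.79 rad each and handed the job in at about 24.5 s. Each foot is loaded with an estimated 5 N, and the gripper was open and clear of everything at the end.

**Foot load:** I stopped each screw after the knob had begun to sink more slowly than the thread and the turning torque had risen.
- **Left:** the torque rose from about 0.05 to 0.09–0.10 N m. I then backed this screw off by about 0.09 rad.
- **Right:** the torque rose from about 0.04 to about 0.08 N m.
- **How sure:** this is an indirect estimate, good to about ±1.5 N or more. The single torque readings were noisy, by about 0.02 N m. I did not press the ends of the crossbar to test that the rocking has gone.

**Upright:** with only the left screw loaded, the left end stood roughly 0.4–0.5 mm high. Loading the right screw levelled it, and the final crossbar slope was 0.1 ± 0.2 mm/m. The crossbar's mean height was 36.6 mm both before and after, so the stand was not jacked up.

**Position:** the knobs stayed where they were to about 0.2 mm. The bystanders show no movement in the pictures, and the camera was not touched.

**Disagreement:** the knobs sank about 2.4–2.5 mm in the depth pictures, against about 2.7 mm expected from the turn. The missing 0.2–0.3 mm may be slip in the grip or noise in the first picture.

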